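Chock a row of round bar offcuts

ROBOT

A 7-joint arm with a two-finger parallel gripper is mounted at the origin on the work surface. World frame = base frame: x ahead of the robot, y to its left, z up, the work surface at z = 0. Lengths are in m, angles in rad, forces in N, time in s.
With the tool pointing down it reaches from about 0.425 to 0.875 m from the base axis. Payload 4.7 kg.
Tool frame: the origin (TCP) lies midway between the tips of the shut fingers; the grasp point (between the pads) lies 19 mm behind it; z points along the fingers, y is the line along which they close (so a half turn about z gives the same grasp; the last joint's range is limited). The gripper opens to 87 mm and grips with 3 to 60 N. Pads are 19 mm wide; open, the fingers measure 117 mm over their backs; the gripper's body (75 mm by 190 mm) begins 51 mm behind the grasp point.
Start: joints at [1.121, 0.321, -0.07, 1.45, 0.023, 1.371, -0.057], TCP at [0.291, -0.581, 0.202] pointing down, gripper open.
Joint ranges: [-2.86, 2.86], [-0.3, 2.09], [-1.38, 1.24], [0.06, 2.45], [-1.56, 4.7], [0.09, 2.05], [-2.69, 2.69]. Speed limits (rad/s): [2.57, 2.57, 3.14, 3.14, 3.14, 3.14, 3.14].

INTERFACE

Orientations are given as a rotation vector (axis times angle).
In Python, from bench import monitor, cams, workorder gives the robot as it stands.
- The arm moves only by the tool move_arm, never from a script. Its arguments are lists of equal length, an entry for each row: "slide": the shift along the tool's x, y, z in cm, a list of three; "roll": the turn about the tool's z in rad. In form: {"slide": [[dx, dy, dz], ...], "roll": [roll, ...]}. A call has 1 to 20 rows; each row is the pose to reach, as a shift and turn from the pose commanded when the call began, along the tool's axes at that moment; what a row does not reach only later rows make up. A row lasts 1/10 s, in which the tool goes at most 50 mm and 8.59 degrees, less where a joint would pass 70% of its speed; a pose out of reach is approached as far as the arm can. A call with a gripper value outside its range is refused whole. "gripper" is the finger opening in cm, from 0 to 8.7, set as the call begins (left out, the last holds). The fingers move at their own pace and stop on an object; "squeeze" is the grip in N (left out, the last holds). Time passes only in rows, so rows that repeat a pose let the fingers close. It gives the time, the measured TCP pose, the force, the opening and the grip force at its end, in the units of the state.
- monitor.get_state(): the state, without advancing time (a new reading comes with each control period).
- cams.get_image(name): name is "scene" or "top"; returns the picture (384x512x3 uint8, red, green, blue); there is no depth.
- cams.get_calibration(name): a dict with "mtx" (3x3 intrinsics, pixels), "R" (3x3) and "t" (3): a world point X has camera coordinates R X + t. Camera axes: x right, y down, z forward; pixel columns grow to the right and rows downward; lengths in m; the calibration is good to about 2 mm. A picture is of the moment at which its call begins. get_calibration takes no time and is no camera call.
- workorder.close_job(): hands the job in; it is judged then, once.
The state is a dict: "time": time; "joint_positions": joint angles; "qd": joint speeds; "joint_torque": joint torques, N m; "position": TCP position; "tool_rot": TCP orientation; "ft_force": force on the tool from outside, world axes, zero at the start; "torque": the same for the moment, N m; "grip_width": opening from 0.0 (shut) to 1.0 (fully open); "grip_force": force on a finger pad.
Only numpy, scipy, OpenCV 4.12 (cv2) and the standard library are available. Lean on these libraries where they do the work, as an engineer would, in place of code of your own. Each camera call takes 0.05 s, during which the arm holds its last target. There are 200 camera calls.

TASK

Lay the stray round steel bar at the open end of the row on the green rest plate, and close the row up so that all three bars lie squarely side by side, touching, with the first one against the plate's end stop. Then set the rubber wedge chock on the plate, centred and square behind the last bar with its sloping face snug against it, so that the row cannot roll apart. Leave everything else on the bench where it is.

Things in the scene. Friction and masses are not known exactly. Their poses are not given: they have to be found in the camera images.
- rest: Green steel plate fixed to the bench, 250 mm (its x) by 90 mm (its y), 12 mm thick, with a dark steel end stop across it. Origin at the centre of its underside, z up; x runs along the row, from the stop to the plate's open end. Bars lie with their axes along y; when all touch, their centres are at x = -83, -39 and +5 mm, 34 mm above the bench.
- rest_stop (a point): Middle of the stop's face, at the plate's top (x = -105 mm, z = 12 mm in the plate's frame). The face looks along the plate's +x; the stop is 20 mm thick, 80 mm wide and rises 36 mm above the plate's top.
- bar_a: Solid round steel bar offcut lying on its side, 44 mm diameter, 60 mm long, about 0.7 kg, can roll. It lies on the rest plate, next to the stop. Its x axis is its length axis (the body turns about it as it rolls).
- bar_a_center (a point): Centre of bar_a.
- bar_b: Solid round steel bar offcut lying on its side, 44 mm diameter, 60 mm long, about 0.7 kg, can roll. It lies on the rest plate, on the open side of bar_a. Its x axis is its length axis.
- bar_b_center (a point): Centre of bar_b.
- bar_c: Solid round steel bar offcut lying on its side, 44 mm diameter, 60 mm long, about 0.7 kg, can roll. It is the stray one, lying on the bench. Its x axis is its length axis. Its flat end faces, 60 mm apart, can be gripped from above.
- bar_c_center (a point): Centre of bar_c.
- chock: Dark grey rubber wedge chock lying on its flat base, 64 mm long (its x), 40 mm wide (its y; flat parallel sides to grip), 32 mm high, 0.12 kg. Origin at the centre of its underside, z up. A 45 degree slope faces +x: it rises from the toe to full height at x = +3 mm; behind that it is a plain block. When it touches a bar on the same surface, the bar's centre is at x = +44 mm.
- chock_toe (a point): Middle of the chock's toe on its underside, at x = +32 mm in the chock's frame; the toe is a 3 mm high edge.
- packer: Bystander: rectangular dark grey rubber packing block, 64 x 40 x 32 mm, no slope; origin at the centre of its underside.
- parallel: Bystander: rectangular steel block, 60 x 35 x 25 mm; origin at the centre of its underside.
- wrench: Bystander: steel wrench lying flat, 180 mm long.
- can: Bystander: standing spray can, 60 mm diameter, 170 mm tall; origin at the centre of its underside.
- oiler: Bystander: standing white oil bottle, 56 mm diameter, 140 mm tall; origin at the centre of its underside.
- partsbin: Bystander: open red plastic bin, 170 x 130 x 60 mm; origin at the centre of its underside.
- driver: Bystander: screwdriver lying flat, 200 mm long.
Mind the look-alikes: they are no part of the job. Leave any orange, red or yellow look-alike of the bar_a alone.

How it is judged:
By the outcome, as a careful person would: the job done as asked, in the order asked, and still so for the second after the job is handed in, with the robot touching nothing.
It also fails if it takes over 64 s, if anything falls off the work surface, if the arm or the gripper's body presses on something with over 40 N, if the wrist force passes 120 N, or if a joint passes its speed limit or range.

## Working session

There is one attempt and no reset: what is moved stays moved. The work goes in short steps, Python scripts to look and compute and a tool call to move; the robot and the scene stay as the last step left them, time stands still between calls to the robot, and variables do not carry over. Pictures are saved under pics/ and viewed, at most 13 in all, crops included, and the job is handed in when it is done.

Besides the shell and the picture viewer there is one more tool, called after "Call:" as a command line: name --pt "numbers of a row" for each row, then --argument value for the rest. move_arm: Moves the arm, as the interface text tells. Its arguments: {"type":"object","properties":{"slide":{"type":"array","items":{"type":"array","items":{"type":"number"}}},"roll":{"type":"array","items":{"type":"number"}},"gripper":{"type":"number"},"squeeze":{"type":"number"}},"required":["slide","roll"]}

```bash
mkdir -p pics; cat > h.py <<'E'
import numpy as np, cv2
from bench import monitor, cams, workorder
def grab(n,f=None):
    im=cams.get_image(n)
    if f: cv2.imwrite('pics/'+f,im[:,:,::-1])
    return im
def ray(n,uv,z):
    c=cams.get_calibration(n);K,R,t=[np.array(c[k],float) for k in('mtx','R','t')]
    d=R.T@np.linalg.solve(K,[uv[0],uv[1],1]);o=-R.T@t
    return o+d*(z-o[2])/d[2]
def proj(n,X):
    c=cams.get_calibration(n);K,R,t=[np.array(c[k],float) for k in('mtx','R','t')]
    p=K@(R@np.array(X,float)+t);return p[:2]/p[2]
E
python3 - <<'E'
from h import *
a=grab('top','top0.png');b=grab('scene','scene0.png')
cv2.imwrite('pics/t0.png',cv2.resize(a[:,:,::-1],(800,600),interpolation=cv2.INTER_CUBIC))
for n in('top','scene'):
    c=cams.get_calibration(n);R=np.array(c['R']);print(n,np.round(-R.T@np.array(c['t']),3),np.round(R,3).tolist(),c['mtx'])
s=monitor.get_state();print(s['position'],s['tool_rot'],s['time'])
E
```

```text
top [ 0.298 -0.048  1.78 ] [[-0.021, -1.0, -0.01], [-0.99, 0.022, -0.14], [0.14, 0.007, -0.99]] [[489.61730339   0.         260.03616995]
 [  0.         489.61730339 193.52597253]
 [  0.           0.           1.        ]]
scene [ 1.16  -0.456  0.841] [[0.56, 0.828, 0.009], [0.604, -0.401, -0.689], [-0.567, 0.391, -0.725]] [[362.95313905   0.         257.75820255]
 [  0.         362.95313905 191.71522887]
 [  0.           0.           1.        ]]
[ 0.29047791 -0.5808956   0.20119243] [-3.05595733e+00 -7.21553102e-01  7.27599121e-04] 0.1
```

View pics/t0.png

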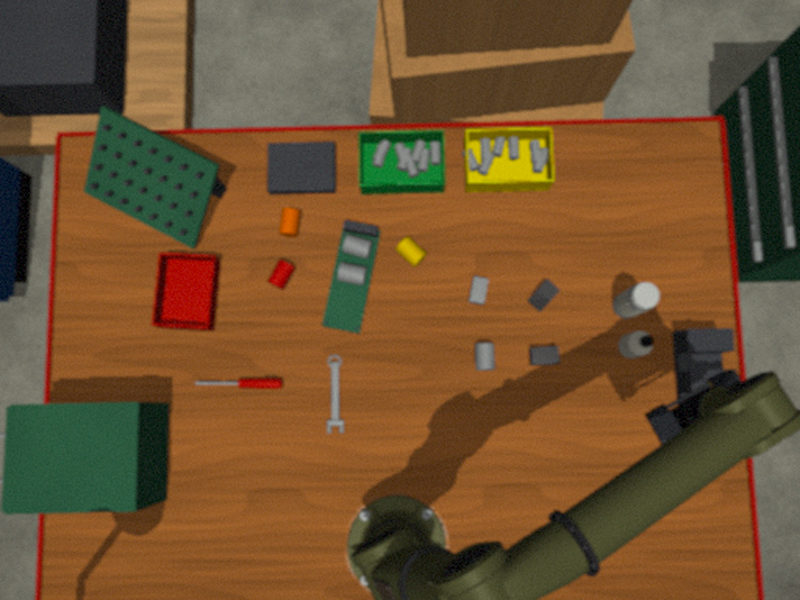

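View pics/scene0.png

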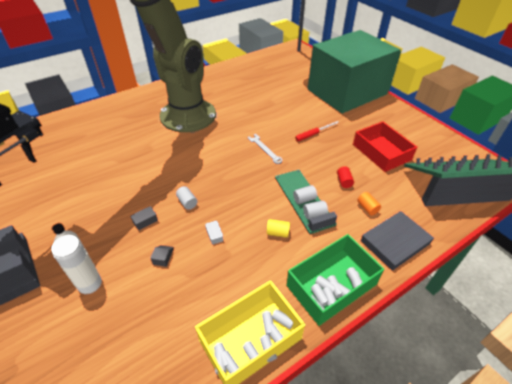

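Top view (800×600 picture): the rest is at (352,277) with its stop at (361,228), and two bars lie on it. The stray grey cylinder is at (485,355) and a light block, the parallel, is at (479,290). There are two dark blocks, at (543,294) and (544,354), so either could be the chock or the packer. One enlarged crop of both views should settle it.

```bash
python3 - <<'E'
from h import *
a=cv2.imread('pics/top0.png');b=cv2.imread('pics/scene0.png')
p=cv2.resize(a[170:245,290:370],(400,375),interpolation=cv2.INTER_CUBIC)
q=cv2.resize(b[175:275,125:230],(394,375),interpolation=cv2.INTER_CUBIC)
r=cv2.resize(a[135:217,200:290],(400,364),interpolation=cv2.INTER_CUBIC)
c=np.zeros((600,800,3),np.uint8)
c[:375,:400]=p;c[:375,400:794]=q
c[375:600,:400]=cv2.resize(a[137:217,200:280],(400,400))[:225]
s=cv2.resize(b[160:240,270:350],(400,400),interpolation=cv2.INTER_CUBIC)
c[375:600,400:]=s[60:285]
cv2.imwrite('pics/c1.png',c)
for n,uvs in(('top',[(543,294),(544,354),(485,355),(479,290)]),):
    for uv in uvs:
        X=ray('top',np.array(uv)/1.5625,0.03);print(uv,X.round(3),proj('scene',X).round())
E
```

```text
(543, 294) [ 0.558 -0.351  0.03 ] [161. 249.]
(544, 354) [ 0.42  -0.346  0.03 ] [143. 215.]
(485, 355) [ 0.42  -0.212  0.03 ] [185. 196.]
(479, 290) [ 0.571 -0.203  0.03 ] [212. 228.]
```

View pics/c1.png

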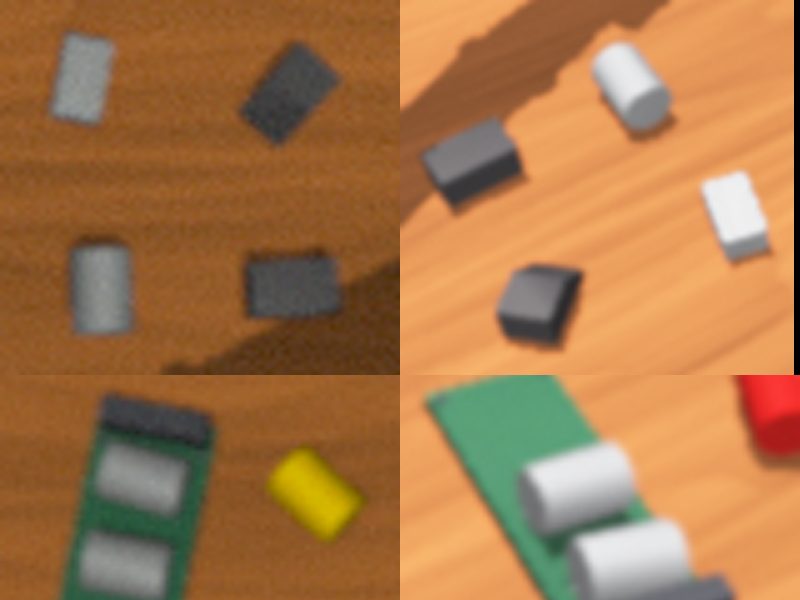

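The dark block at scene (161,249) / top (543,294) shows two-tone shading, a slope, so it should be the chock. The one at scene (143,215) / top (544,354) is a plain box, the packer. The grey cylinder at top (485,355) is bar_c. I'll measure these now and check which end of the chock is high.

```bash
cat >> h.py <<'E'
S=6
def masks(im,box):
    x0,y0,x1,y1=box
    u=cv2.resize(im[y0:y1,x0:x1],None,fx=S,fy=S,interpolation=cv2.INTER_CUBIC)
    return u,cv2.cvtColor(u,cv2.COLOR_RGB2HSV)
def unup(p,box): return (np.asarray(p,float)+.5)/S-.5+np.array(box[:2])
def big(m):
    m=cv2.morphologyEx(m.astype(np.uint8),cv2.MORPH_OPEN,np.ones((5,5)))
    c=max(cv2.findContours(m,cv2.RETR_EXTERNAL,cv2.CHAIN_APPROX_NONE)[0],key=cv2.contourArea);return c[:,0]
def rectw(n,c,box,z):
    "min-area rect in the world plane z: centre, (len,wid) mm, deg of long axis"
    P=np.array([ray(n,p,z)[:2] for p in unup(c,box)])
    (cx,cy),_,_=r=cv2.minAreaRect((P*1000).astype(np.float32))
    B=cv2.boxPoints(r);e=[B[1]-B[0],B[2]-B[1]];e.sort(key=lambda v:-np.hypot(*v))
    return np.array([cx,cy]).round(1),[round(float(np.hypot(*v)),1) for v in e],round(float(np.degrees(np.arctan2(e[0][1],e[0][0]))%180),1),P
E
python3 - <<'E'
from h import *
a=cv2.imread('pics/top0.png')[:,:,::-1].copy();b=cv2.imread('pics/scene0.png')[:,:,::-1].copy()
# rest
box=(200,135,250,217);u,h=masks(a,box)
m=(h[...,0]>50)&(h[...,0]<95)&(h[...,1]>90)
m=cv2.morphologyEx(m.astype(np.uint8),cv2.MORPH_CLOSE,np.ones((5,5)))
c=big(m);print('rest green',rectw('top',c,box,.012)[:3])
g=(h[...,1]<70)&(h[...,2]>85)
for k in cv2.findContours(g.astype(np.uint8),cv2.RETR_EXTERNAL,cv2.CHAIN_APPROX_NONE)[0]:
    if cv2.contourArea(k)>1500:print('bar on rest',rectw('top',k[:,0],box,.034)[:3])
for nm,box,z,t in(('bar_c',(295,208,328,242),.022,0),('chock',(332,172,362,204),.016,1),('packer',(334,212,362,240),.016,1)):
    u,h=masks(a,box)
    m=(h[...,1]<110)
    c=big(m);print(nm,rectw('top',c,box,z)[:3])
    if nm=='chock':
        for zz in(0,.032):print(rectw('top',c,box,zz)[:3])
        cen=rectw('top',c,box,z)
# chock ends height test in scene
ctr=cen[0]/1000;th=np.radians(cen[2]);ax=np.array([np.cos(th),np.sin(th)]);n=np.array([-ax[1],ax[0]])
g=cv2.cvtColor(b,cv2.COLOR_RGB2HSV)
for s in(1,-1):
  for w in(1,-1):
    for z in(.004,.014,.027):
      p=proj('scene',[*(ctr+s*ax*.029+w*n*.016),z]);q=np.rint(p).astype(int);print(s,w,z,p.round(1),b[q[1],q[0]])
E
```

```text
rest green (array([604.2,  95.9]), [231.0, 84.0], 167.6)
bar on rest (array([615.8,  93. ]), [67.6, 46.0], 76.4)
bar on rest (array([680.2,  80.8]), [67.2, 44.8], 71.0)
bar_c (array([ 419.8, -210.3]), [66.4, 45.2], 179.7)
chock (array([ 559.7, -352.1]), [69.2, 41.8], 135.6)Traceback (most recent call last):
  File "<stdin>", line 16, in <module>
  File "h.py", line 25, in rectw
    P=np.array([ray(n,p,z)[:2] for p in unup(c,box)])
                ~~~^^^^^^^
  File "h.py", line 8, in ray
    c=cams.get_calibration(n);K,R,t=[np.array(c[k],float) for k in('mtx','R','t')]
ValueError: time passes only in moves, steps and waits
```

```bash
python3 - <<'E'
import re
s=open('h.py').read()
s=s.replace("def grab","_C={n:cams.get_calibration(n) for n in('top','scene')}\ndef grab",1).replace("c=cams.get_calibration(n);K","c=_C[n];K")
open('h.py','w').write(s)
E
cat > m.py <<'E'
from h import *
def lines(P,guess_ang):
    "fit 4 side lines of a rectangle contour; returns dict side->(point,dir deg)"
    th=np.radians(guess_ang);R=np.array([[np.cos(th),np.sin(th)],[-np.sin(th),np.cos(th)]])
    Q=P@R.T*1000;lo,hi=Q.min(0),Q.max(0);o={}
    for nm,k,v in(('x-',0,lo[0]),('x+',0,hi[0]),('y-',1,lo[1]),('y+',1,hi[1])):
        j=1-k;w=hi[j]-lo[j]
        s=(abs(Q[:,k]-v)<7)&(Q[:,j]>lo[j]+.12*w)&(Q[:,j]<hi[j]-.12*w)
        if s.sum()<20: continue
        f=np.polyfit(Q[s,j],Q[s,k],1);o[nm]=(round(float(np.median(Q[s,k])),1),round(float(np.degrees(np.arctan(f[0]))),2),int(s.sum()))
    return o
E
python3 - <<'E'
from m import *
a=cv2.imread('pics/top0.png')[:,:,::-1].copy();b=cv2.imread('pics/scene0.png')[:,:,::-1].copy()
for n,im,box in(('top',a,(200,135,250,217)),('scene',b,(268,160,345,240))):
    u,h=masks(im,box)
    m=(h[...,0]>50)&(h[...,0]<95)&(h[...,1]>80)
    c=big(cv2.morphologyEx(m.astype(np.uint8),cv2.MORPH_CLOSE,np.ones((5,5))))
    r=rectw(n,c,box,.012);print('rest',n,r[:3],lines(r[3],167.6))
print('rows are coords in axes e=(cos,sin)167.6 ')
for nm,z,bt,bs in(('bar_c',.022,(295,208,328,242),(172,178,203,216)),('chock',.016,(332,172,362,204),(146,238,180,272)),('packer',.016,(334,212,362,240),(128,203,162,235))):
  for n,im,box in(('top',a,bt),('scene',b,bs)):
    u,h=masks(im,box)
    m=h[...,1]<(110 if n=='top' else 70)
    c=big(m);r=rectw(n,c,box,z);print(nm,n,r[:3],len(c))
    if n=='top' : cen=r
    if nm=='chock' and n=='scene':
      for zz in (0,.032): pass
  if nm=='chock':
    ctr=cen[0]/1000;th=np.radians(cen[2]);ax=np.array([np.cos(th),np.sin(th)]);nn=np.array([-ax[1],ax[0]])
    for s in(1,-1):
      for w in(1,-1):
        for zz in(.004,.016,.029):
          p=proj('scene',[*(ctr+s*ax*.029+w*nn*.016),zz]);q=np.rint(p).astype(int);print(s,w,zz,p.round(1),b[q[1],q[0]])
E
```

```text
rest top (array([604.1,  95.9]), [232.1, 85.0], 167.6) {'x-': (-683.7, -2.03, 134), 'x+': (-454.4, 0.49, 106), 'y-': (-264.7, -0.34, 288), 'y+': (-182.0, 0.07, 286)}
rest scene (array([615.3,  92.8]), [246.6, 85.6], 167.5) {'x+': (-458.4, -0.94, 108), 'y-': (-264.9, -2.6, 61), 'y+': (-180.5, -0.09, 259)}
rows are coords in axes e=(cos,sin)167.6 
bar_c top (array([ 419.8, -210.3]), [66.4, 45.2], 179.7) 330
bar_c scene (array([ 416.4, -209.2]), [99.0, 45.3], 179.5) 342
chock top (array([ 559.7, -352.1]), [69.2, 41.8], 135.6) 280
chock scene (array([ 564.3, -358.6]), [59.1, 48.9], 136.8) 374
1 1 0.004 [161.2 245.6] [104  89  84]
1 1 0.016 [160.4 243.1] [240 166  98]
1 1 0.029 [159.5 240.3] [237 161  94]
1 -1 0.004 [172.2 247.4] [127  91  73]
1 -1 0.016 [171.5 244.8] [216 140  87]
1 -1 0.029 [170.7 242.1] [232 154  90]
-1 1 0.004 [153.4 263.2] [88 70 63]
-1 1 0.016 [152.5 260.8] [96 73 64]
-1 1 0.029 [151.5 258. ] [133 110 103]
-1 -1 0.004 [164.8 265.2] [65 58 56]
-1 -1 0.016 [164.  262.7] [59 58 59]
-1 -1 0.029 [163.1 260. ] [96 94 95]
packer top (array([ 418.4, -349.2]), [67.6, 43.3], 92.3) 328
packer scene (array([ 415.6, -345.5]), [65.9, 62.5], 92.5) 382
```

Chock: the end pointing along about 135.6° has no height in the scene view, so that is the toe, and the look-alike is the packer. The rest origin is about (614, 93.5) mm with its +x at 167.6°. Bar_c is at (419.5, −210) with its axis at about 0°. Next is a helper that works out the moves.

```bash
cat > go.py <<'E'
import sys
from h import *
from scipy.spatial.transform import Rotation as Ro
O=np.array([.6139,.0934]);A=np.radians(167.6);E1=np.array([np.cos(A),np.sin(A)]);E2=np.array([-E1[1],E1[0]])
def st():
    s=monitor.get_state();R=Ro.from_rotvec(s['tool_rot']).as_matrix()
    return s,np.array(s['position']),R,np.degrees(np.arctan2(R[1,1],R[0,1]))
def to(x,y,z,psi):
    s,p,R,ps=st();d=R.T@(np.array([x,y,z])-p)*100
    r=-np.radians((psi-ps+180)%360-180)
    print('slide cm',d.round(2),'roll',round(r,3),'psi',round(ps,1),'q7',round(s['joint_positions'][6],2),'pos',p.round(4),'t',s['time'])
def rest(x,y): return O+E1*x/1000+E2*y/1000
E
python3 -c "
from go import *
to(.4195,-.210,.12,-.3);print(rest(60,0),rest(49,0))"
```

```text
slide cm [ 28.13 -27.39   8.16] roll -1.102 psi -63.4 q7 -0.06 pos [ 0.2905 -0.5809  0.2012] t 0.1
[0.55529966 0.10628412] [0.56604306 0.10392203]
```

Call:
move_arm --pt "0 0 -2" --pt "28.13 -27.39 -2" --pt "28.13 -27.39 -2" --pt "28.13 -27.39 -2" --pt "28.13 -27.39 -2" --pt "28.13 -27.39 -2" --pt "28.13 -27.39 -2" --pt "28.13 -27.39 4" --pt "28.13 -27.39 8.16" --pt "28.13 -27.39 8.16" --pt "28.13 -27.39 8.16" --pt "28.13 -27.39 8.16" --roll '[0,-1.102,-1.102,-1.102,-1.102,-1.102,-1.102,-1.102,-1.102,-1.102,-1.102,-1.102]' --gripper 8.7 --squeeze 40

```text
time: 1.3
position: [0.4194, -0.2105, 0.1203]
tool_rot: [-2.225, -2.216, 0.001]
ft_force: [0.7, -0.2, 0.0]
grip_width: 1.0
grip_force: 0.0
```

```bash
python3 -c "
from go import *
to(.4195,-.210,.012,-.3);print(monitor.get_state()['ft_force'])"
```

```text
slide cm [ 0.05  0.02 10.83] roll 0.001 psi -0.2 q7 0.4 pos [ 0.4194 -0.2105  0.1203] t 1.3
[ 0.72821648 -0.21882578  0.03867146]
```

Call:
move_arm --pt "0 0 4" --pt "0 0 7" --pt "0 0 9.5" --pt "0 0 10.8" --pt "0 0 10.8" --pt "0 0 10.8" --roll '[0,0,0,0,0,0]'

```text
time: 1.9
position: [0.4209, -0.2118, 0.0139]
tool_rot: [2.227, 2.213, 0.001]
ft_force: [0.4, -0.4, 0.5]
grip_width: 1.001
grip_force: 0.0
```

Call:
move_arm --pt "0 0 0" --pt "0 0 0" --pt "0 0 0" --pt "0 0 0" --pt "0 0 0" --pt "0 0 0" --pt "0 0 0" --pt "0 0 0" --roll '[0,0,0,0,0,0,0,0]' --gripper 5 --squeeze 40

```text
time: 2.7
position: [0.4193, -0.2107, 0.0129]
tool_rot: [-2.226, -2.215, 0.002]
ft_force: [-2.5, 0.6, 5.3]
grip_width: 0.686
grip_force: 40.0
```

```bash
python3 -c "
from go import *
x,y=rest(65,0);to(x,y,.06,77.6)"
```

```text
slide cm [31.87 12.95 -4.74] roll -1.359 psi -0.3 q7 0.34 pos [ 0.4193 -0.2107  0.0129] t 2.7
```

Call:
move_arm --pt "0 0 -2" --pt "0 0 -5" --pt "0 0 -8" --pt "1.5 0.6 -10" --pt "4.5 1.8 -10" --pt "8 3.25 -10" --pt "11.5 4.7 -10" --pt "15 6.1 -10" --pt "18.5 7.5 -10" --pt "22 8.95 -10" --pt "25.5 10.35 -10" --pt "28.5 11.6 -10" --pt "30.8 12.5 -9" --pt "31.87 12.95 -8" --pt "31.87 12.95 -6.5" --pt "31.87 12.95 -5" --pt "31.87 12.95 -4.74" --pt "31.87 12.95 -4.74" --roll '[0,0,0,-0.06,-0.18,-0.32,-0.46,-0.6,-0.74,-0.88,-1.02,-1.15,-1.26,-1.34,-1.359,-1.359,-1.359,-1.359]'

```text
time: 4.5
position: [0.5499, 0.1058, 0.0586]
tool_rot: [-0.344, -3.12, 0.002]
ft_force: [-0.6, -0.2, -6.4]
grip_width: 0.684
grip_force: 39.9
```

```bash
python3 - <<'E'
from go import *
x,y=rest(65,0);to(x,y,.0255,77.6);print(monitor.get_state()['ft_force'])
a=grab('top','t2.png');b=grab('scene','s2.png')
c=np.zeros((600,800,3),np.uint8)
c[:600,:400]=cv2.resize(a[130:220,195:255],(400,600),interpolation=cv2.INTER_CUBIC)[:,:,::-1]
c[:400,400:]=cv2.resize(b[150:250,255:355],(400,400),interpolation=cv2.INTER_CUBIC)[:,:,::-1]
cv2.imwrite('pics/c2.png',c)
E
```

```text
slide cm [-0.03  0.17  3.31] roll -0.003 psi 77.4 q7 0.91 pos [0.5499 0.1058 0.0586] t 4.5
[-0.63480965 -0.16071651 -6.39595084]
```

View pics/c2.png

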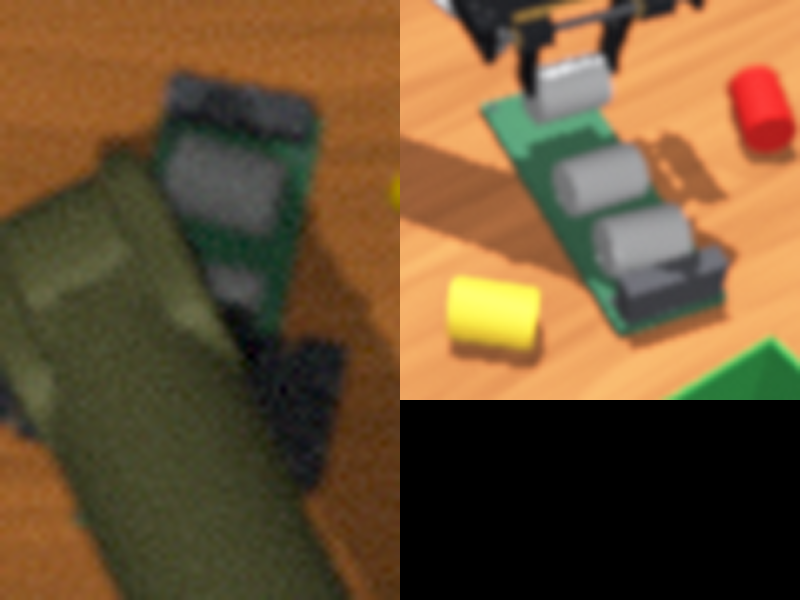

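The picture shows the gripped bar above the plate's open end, in line with the two bars lying there. I'll lower it and push the row up.

Call:
move_arm --pt "0 0.1 1.5" --pt "0 0.1 2.6" --pt "0 0.1 3.2" --pt "0 0.1 3.3" --pt "0 0.1 3.3" --roll '[0,0,0,0,0]'

```text
time: 5.1
position: [0.5509, 0.1085, 0.0266]
tool_rot: [-0.34, -3.122, -0.0]
ft_force: [0.5, -0.1, -6.3]
grip_width: 0.681
grip_force: 39.9
```

Call:
move_arm --pt "-0.3 0 0" --pt "-0.9 0 0" --pt "-1.5 0 0" --pt "-2.1 0 0" --pt "-2.7 0 0" --pt "-3.2 0 0" --pt "-3.6 0 0" --pt "-4.0 0 0" --pt "-4.3 0 0" --pt "-4.6 0 0" --pt "-4.8 0 0" --pt "-5.0 0 0" --pt "-5.0 0 0" --roll '[0,0,0,0,0,0,0,0,0,0,0,0,0]'

```text
time: 6.4
position: [0.601, 0.0975, 0.027]
tool_rot: [0.34, 3.121, 0.0]
ft_force: [-0.1, -0.4, -6.5]
grip_width: 0.683
grip_force: 39.9
```

```bash
python3 - <<'E'
from go import *
x,y=rest(5,0);to(x,y,.025,77.6);s,p,R,_=st();print((R.T@s['ft_force']).round(1), ((p[:2]-O)@E1*1000).round(1),((p[:2]-O)@E2*1000).round(1))
E
```

```text
slide cm [-0.84 -0.12  0.2 ] roll -0.0 psi 77.6 q7 0.89 pos [0.601  0.0975 0.027 ] t 6.4
[-0.  -0.4  6.5] 13.4 -1.2
```

Call:
move_arm --pt "0 0 0.15" --pt "-0.15 0 0.15" --pt "-0.3 0 0.15" --pt "-0.45 0 0.15" --pt "-0.55 0 0.15" --pt "-0.65 0 0.15" --pt "-0.7 0 0.15" --pt "-0.7 0 0.15" --roll '[0,0,0,0,0,0,0,0]'

```text
time: 7.2
position: [0.6024, 0.097, 0.025]
tool_rot: [-0.338, -3.115, 0.003]
ft_force: [-11.7, -0.6, 2.2]
grip_width: 0.691
grip_force: 39.9
```

Call:
move_arm --pt "-0.05 0 0" --pt "-0.1 0 0" --pt "-0.15 0 0" --pt "-0.2 0 0" --pt "-0.2 0 0" --roll '[0,0,0,0,0]'

```text
time: 7.7
position: [0.6028, 0.097, 0.025]
tool_rot: [-0.337, -3.112, 0.004]
ft_force: [-15.0, -0.1, 5.3]
grip_width: 0.681
grip_force: 39.9
```

```bash
python3 - <<'E'
from go import *
a=grab('top','t3.png');b=grab('scene','s3.png')
c=np.zeros((600,800,3),np.uint8)
c[:600,:400]=cv2.resize(a[130:220,195:255],(400,600),interpolation=cv2.INTER_CUBIC)[:,:,::-1]
c[:560,400:]=cv2.resize(b[165:235,275:325],(400,560),interpolation=cv2.INTER_CUBIC)[:,:,::-1]
cv2.imwrite('pics/c3.png',c)
E
```

```text
(no output)
```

View pics/c3.png

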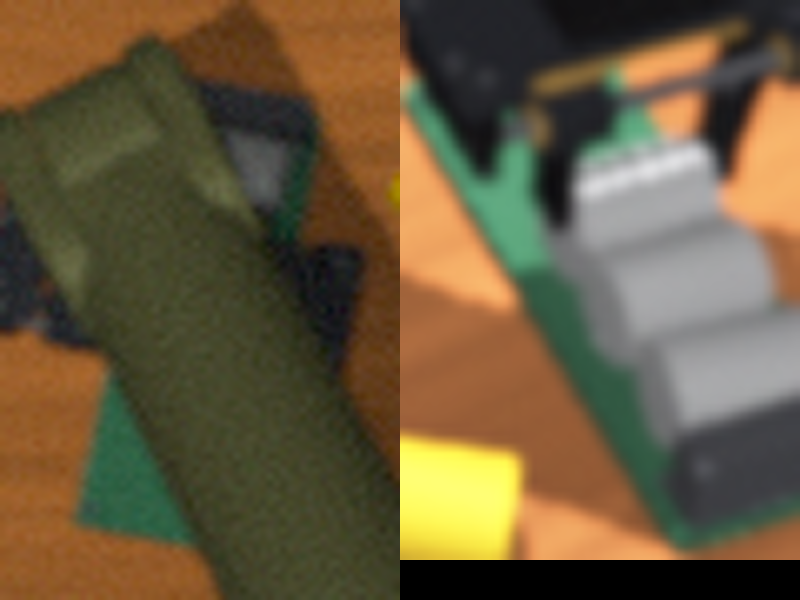

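```bash
python3 - <<'E'
from go import *
def r(n,uv,z):
    P=ray(n,uv,z)[:2]-O;return (P@E1*1000).round(1),(P@E2*1000).round(1)
for nm,u,z in(('a end',(308.1,214.4),.034),('b end',(300.6,204.4),.034),('c end',(293.5,196),.034)):
    print(nm,r('scene',u,z))
for x,y,z in((-105,40,48),(-105,-40,48),(-125,40,48),(-105,40,12),(-83,30,56),(-83,30,34),(-39,30,34),(5,30,34),(-125,45,12),(125,45,12)):
    X=[*rest(x,y),z/1000];p=proj('scene',X);print((x,y,z),'c3 px',((p-[275,165])*8+[400,0]).round(), 'top c3',((proj('top',X)-[195,130])*6.667).round())
E
```

```text
a end (np.float64(-78.2), np.float64(26.5))
b end (np.float64(-35.5), np.float64(29.6))
c end (np.float64(2.9), np.float64(34.5))
(-105, 40, 48) c3 px [670. 435.] top c3 [305. 126.]
(-105, -40, 48) c3 px [869. 372.] top c3 [161.  98.]
(-125, 40, 48) c3 px [696. 476.] top c3 [312.  91.]
(-105, 40, 12) c3 px [659. 498.] top c3 [308. 141.]
(-83, 30, 56) c3 px [669. 368.] top c3 [278. 158.]
(-83, 30, 34) c3 px [662. 407.] top c3 [280. 167.]
(-39, 30, 34) c3 px [608. 322.] top c3 [264. 244.]
(5, 30, 34) c3 px [556. 241.] top c3 [248. 323.]
(-125, 45, 12) c3 px [672. 543.] top c3 [324. 108.]
(125, 45, 12) c3 px [392.  88.] top c3 [233. 548.]
```

The row looks nearly closed, but the reaction has a vertical part. Bar_c is probably dragging on the plate, so I'll ease it up slightly and keep pushing.

Call:
move_arm --pt "0 0 -0.1" --pt "0 0 -0.2" --pt "0 0 -0.2" --pt "0 0 -0.2" --roll '[0,0,0,0]'

```text
time: 8.2
position: [0.6048, 0.0966, 0.0268]
tool_rot: [-0.338, -3.116, 0.002]
ft_force: [-9.9, 0.4, -0.3]
grip_width: 0.686
grip_force: 39.9
```

Call:
move_arm --pt "-0.1 0 0" --pt "-0.2 0 0" --pt "-0.3 0 0" --pt "-0.3 0 0" --pt "-0.3 0 0" --roll '[0,0,0,0,0]'

```text
time: 8.7
position: [0.6071, 0.0965, 0.0267]
tool_rot: [-0.337, -3.114, 0.002]
ft_force: [-11.0, 2.6, 0.3]
grip_width: 0.686
grip_force: 39.9
```

It's moving at a steady force, so the row wasn't at the stop yet. I'll push on.

Call:
move_arm --pt "-0.1 0 -0.05" --pt "-0.2 0 -0.05" --pt "-0.3 0 -0.05" --pt "-0.4 0 -0.05" --pt "-0.4 0 -0.05" --roll '[0,0,0,0,0]'

```text
time: 9.2
position: [0.6074, 0.0965, 0.0265]
tool_rot: [-0.336, -3.107, 0.003]
ft_force: [-18.1, 2.5, 3.9]
grip_width: 0.684
grip_force: 39.9
```

Call:
move_arm --pt "-0.1 0 0" --pt "-0.2 0 0" --pt "-0.3 0 0" --pt "-0.4 0 0" --pt "-0.4 0 0" --roll '[0,0,0,0,0]'

```text
time: 9.7
position: [0.6076, 0.0966, 0.0257]
tool_rot: [-0.334, -3.1, 0.004]
ft_force: [-24.7, 3.0, 7.0]
grip_width: 0.683
grip_force: 39.9
```

Call:
move_arm --pt "0.2 0 -0.1" --pt "0.4 0 -0.2" --pt "0.4 0 -0.2" --pt "0.2 0 -0.2" --pt "0 0 -0.2" --pt "0 0 -0.2" --roll '[0,0,0,0,0,0]'

```text
time: 10.3
position: [0.6077, 0.0965, 0.0264]
tool_rot: [-0.334, -3.1, 0.003]
ft_force: [-21.4, 4.1, -0.7]
grip_width: 0.685
grip_force: 39.9
```

```bash
python3 - <<'E'
from go import *
s,p,R,_=st();print(p,(R.T@s['ft_force']).round(1), ((p[:2]-O)@E1*1000).round(1),((p[:2]-O)@E2*1000).round(1))
b=grab('scene','s4.png')
cv2.imwrite('pics/c4.png',cv2.resize(b[165:235,270:340],(600,600),interpolation=cv2.INTER_CUBIC)[:,:,::-1])
E
```

```text
[0.60772839 0.09648707 0.02642058] [21.8 -0.5  1.2] 6.7 -1.7
```

View pics/c4.png

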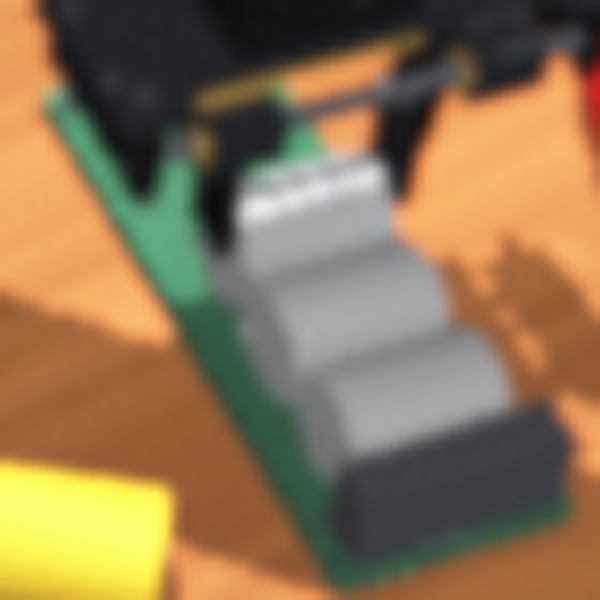

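The picture shows all three bars in contact and parallel, with bar_a against the stop. I'll ease the push, set the bar down and release.

Call:
move_arm --pt "0.3 0 0.1" --pt "0.6 0 0.15" --pt "0.9 0 0.15" --pt "1.05 0 0.15" --pt "1.05 0 0.15" --pt "1.05 0 0.15" --roll '[0,0,0,0,0,0]'

```text
time: 10.95
position: [0.6075, 0.0962, 0.0276]
tool_rot: [-0.339, -3.119, -0.0]
ft_force: [-5.9, 1.6, -8.5]
grip_width: 0.683
grip_force: 39.9
```

```bash
python3 - <<'E'
from go import *
s,p,R,_=st();print(p,(R.T@s['ft_force']).round(1), ((p[:2]-O)@E1*1000).round(1),((p[:2]-O)@E2*1000).round(1))
E
```

```text
[0.60745147 0.09624361 0.02758564] [6.1 0.3 8.5] 6.9 -1.4
```

Call:
move_arm --pt "0.1 0 0.1" --pt "0.1 0 0.2" --pt "0.1 0 0.3" --pt "0.1 0 0.3" --pt "0.1 0 0.3" --roll '[0,0,0,0,0]'

```text
time: 11.45
position: [0.6072, 0.0963, 0.0257]
tool_rot: [-0.34, -3.121, 0.0]
ft_force: [-6.6, 0.8, -3.6]
grip_width: 0.687
grip_force: 39.9
```

Call:
move_arm --pt "0 0 0.1" --pt "0 0 0.15" --pt "0 0 0.15" --pt "0 0 0.15" --roll '[0,0,0,0]'

```text
time: 11.85
position: [0.6073, 0.0964, 0.025]
tool_rot: [-0.34, -3.121, 0.001]
ft_force: [-9.3, 0.6, 1.2]
grip_width: 0.682
grip_force: 39.9
```

Call:
move_arm --pt "0 0 0" --pt "0 0 0" --pt "0 0 0" --pt "0 0 0" --pt "0 0 0" --roll '[0,0,0,0,0]' --gripper 7.4

```text
time: 12.35
position: [0.609, 0.0957, 0.0244]
tool_rot: [0.34, 3.122, 0.0]
ft_force: [0.7, 0.4, 0.1]
grip_width: 0.845
grip_force: 0.0
```

```bash
python3 - <<'E'
from go import *
s,p,R,_=st();print(p,(R.T@s['ft_force']).round(1), ((p[:2]-O)@E1*1000).round(1),((p[:2]-O)@E2*1000).round(1))
to(.5597,-.3521,.12,45.6)
E
```

```text
[0.60901657 0.09572556 0.02438895] [-0.6  0.5 -0.1] 5.3 -1.2
slide cm [ -4.84 -44.79  -9.57] roll 0.558 psi 77.6 q7 0.89 pos [0.609  0.0957 0.0244] t 12.35
```

Bar_c is released. Next I go up and over to the chock, gripping it at its x = −10 mm, around (566.8, −359.1).

Call:
move_arm --pt "0 0 -3" --pt "0 0 -7" --pt "0 0 -10" --pt "-1.1 -10 -10" --pt "-2.2 -20 -10" --pt "-3.4 -31 -10" --pt "-4.4 -41 -10" --pt "-4.84 -44.8 -10" --pt "-4.84 -44.8 -10" --pt "-4.84 -44.8 -10" --pt "-4.84 -44.8 -10" --pt "-4.84 -44.8 -10" --pt "-4.84 -44.8 -10" --pt "-4.84 -44.8 -10" --roll '[0,0,0,0.1,0.2,0.32,0.44,0.558,0.558,0.558,0.558,0.558,0.558,0.558]' --gripper 7.4

```text
time: 13.75
position: [0.5583, -0.354, 0.1235]
tool_rot: [-1.192, -2.906, -0.0]
ft_force: [0.1, 1.1, -0.1]
grip_width: 0.851
grip_force: 0.0
```

```bash
python3 - <<'E'
from go import *
to(.5668,-.3591,.008,45.6)
a=grab('top','t5.png');box=(200,135,250,217);u,h=masks(a,box)
g=(h[...,1]<70)&(h[...,2]>85)
for k in cv2.findContours(g.astype(np.uint8),cv2.RETR_EXTERNAL,cv2.CHAIN_APPROX_NONE)[0]:
    if cv2.contourArea(k)>1500:
        r=rectw('top',k[:,0],box,.034);P=r[0]/1000-O;print('bar',r[:3],(P@E1*1000).round(1),(P@E2*1000).round(1))
c=cv2.resize(a[130:220,195:345],(800,480),interpolation=cv2.INTER_CUBIC)[:,:,::-1]
cv2.imwrite('pics/c5.png',c)
E
```

```text
slide cm [-0.96  0.23 11.55] roll -0.004 psi 45.4 q7 1.18 pos [ 0.5583 -0.354   0.1235] t 13.75
bar (array([648.5,  89. ]), [133.1, 73.5], 167.1) -34.7 -3.1
```

View pics/c5.png

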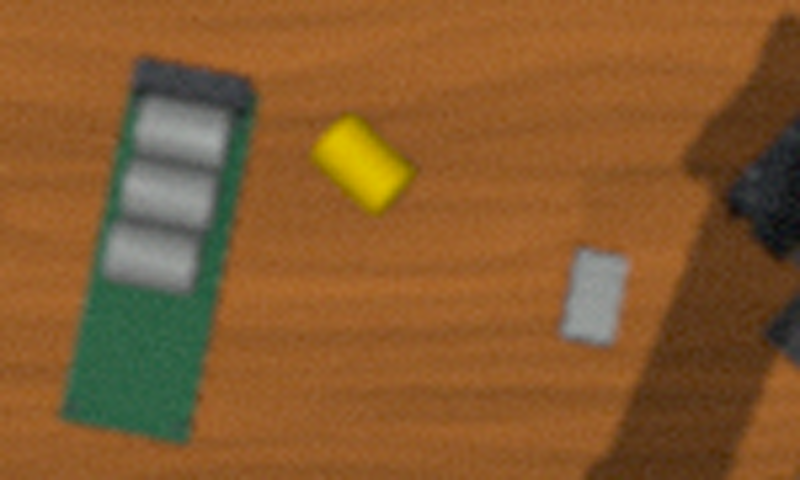

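The row is closed, parallel and against the stop (bars at picture (180,130), (170,190) and (152,258)). Next I take the chock.

Call:
move_arm --pt "-0.96 0.23 3.5" --pt "-0.96 0.23 7" --pt "-0.96 0.23 9.5" --pt "-0.96 0.23 11" --pt "-0.96 0.23 11.5" --pt "-0.96 0.23 11.5" --pt "-0.96 0.23 11.5" --roll '[0,0,0,0,0,0,0]'

```text
time: 14.5
position: [0.5689, -0.3573, 0.0107]
tool_rot: [1.185, 2.907, -0.001]
ft_force: [-0.2, 0.1, 0.8]
grip_width: 0.848
grip_force: 0.0
```

Call:
move_arm --pt "0 0 0" --pt "0 0 0" --pt "0 0 0" --pt "0 0 0" --pt "0 0 0" --pt "0 0 0" --pt "0 0 0" --pt "0 0 0" --roll '[0,0,0,0,0,0,0,0]' --gripper 3 --squeeze 20

```text
time: 15.3
position: [0.5673, -0.3576, 0.0091]
tool_rot: [-1.187, -2.909, 0.001]
ft_force: [-1.8, -1.7, 3.0]
grip_width: 0.447
grip_force: 20.0
```

```bash
python3 - <<'E'
from go import *
x,y=rest(49+10+22,-.5);to(x,y,.06,-102.4)
E
```

```text
slide cm [35.13 31.22 -5.12] roll 2.583 psi 45.6 q7 1.14 pos [ 0.5673 -0.3576  0.0091] t 15.3
```

Call:
move_arm --pt "0 0 -2" --pt "0 0 -5" --pt "0 0 -8" --pt "1 0.9 -9" --pt "3 2.7 -9" --pt "5.5 4.9 -9" --pt "8 7.1 -9" --pt "10.5 9.3 -9" --pt "13 11.6 -9" --pt "15.5 13.8 -9" --pt "18 16 -9" --pt "20.5 18.2 -9" --pt "23 20.4 -9" --pt "25.5 22.7 -9" --pt "28 24.9 -9" --pt "30.5 27.1 -9" --pt "32.5 28.9 -9" --pt "34 30.2 -9" --pt "35.13 31.22 -9" --pt "35.13 31.22 -9" --roll '[0,0.1,0.23,0.37,0.51,0.65,0.79,0.93,1.07,1.21,1.35,1.49,1.63,1.77,1.91,2.05,2.19,2.33,2.46,2.583]'

```text
time: 17.3
position: [0.534, 0.1158, 0.0986]
tool_rot: [-3.121, 0.339, 0.001]
ft_force: [-0.2, 1.1, -1.6]
grip_width: 0.452
grip_force: 20.0
```

```bash
python3 - <<'E'
from go import *
x,y=rest(49+10+22,-.5);to(x,y,.0216,-102.4);print(monitor.get_state()['ft_force'],rest(59,-.5))
b=grab('scene','s6.png')
cv2.imwrite('pics/c6.png',cv2.resize(b[145:235,255:345],(600,600),interpolation=cv2.INTER_CUBIC)[:,:,::-1])
E
```

```text
slide cm [0.2  0.44 7.7 ] roll 0.0 psi -102.4 q7 -2.12 pos [0.534  0.1158 0.0986] t 17.3
[-0.17275912  1.06704537 -1.55265424] [0.5563837  0.10655772]
```

View pics/c6.png

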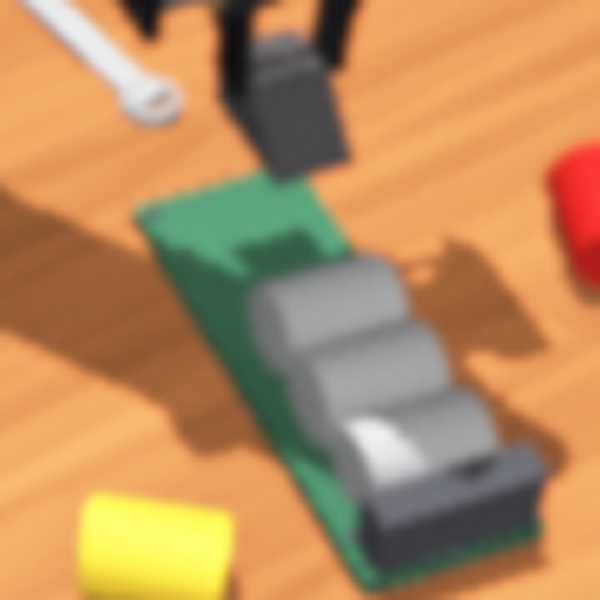

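The chock is held with its slope facing the closed row. I'll lower it behind bar_c.

Call:
move_arm --pt "0 0 2" --pt "0 0 4.5" --pt "0 0 6.5" --pt "0 0 7.4" --pt "0 0 7.6" --pt "0 0 7.6" --pt "0 0 7.6" --roll '[0,0,0,0,0,0,0]'

```text
time: 18.05
position: [0.5359, 0.1119, 0.024]
tool_rot: [-3.123, 0.338, -0.003]
ft_force: [0.6, -0.0, -1.2]
grip_width: 0.447
grip_force: 20.0
```

```bash
python3 - <<'E'
from go import *
x,y=rest(59,-.5);to(x,y,.0216,-102.4);print(monitor.get_state()['ft_force'])
E
```

```text
slide cm [2.11 0.08 0.24] roll 0.001 psi -102.4 q7 -2.15 pos [0.5359 0.1119 0.024 ] t 18.05
[ 0.58314158 -0.0280502  -1.22512961]
```

Call:
move_arm --pt "0.3 0.05 0.1" --pt "0.7 0.08 0.2" --pt "1.1 0.08 0.22" --pt "1.4 0.08 0.22" --pt "1.6 0.08 0.22" --pt "1.6 0.08 0.22" --pt "1.6 0.08 0.22" --roll '[0,0,0,0,0,0,0]'

```text
time: 18.75
position: [0.5508, 0.1076, 0.021]
tool_rot: [-3.123, 0.339, -0.001]
ft_force: [-1.8, 0.2, 1.5]
grip_width: 0.451
grip_force: 20.0
```

```bash
python3 - <<'E'
from go import *
x,y=rest(59,-.5);to(x,y,.0212,-102.4);s,p,R,_=st();print((R.T@s['ft_force']).round(1))
E
```

```text
slide cm [ 0.57 -0.02 -0.02] roll 0.0 psi -102.4 q7 -2.14 pos [0.5508 0.1076 0.021 ] t 18.75
[-1.8  0.2 -1.5]
```

Lightly resting on the plate now. I'll push in small steps until it touches.

Call:
move_arm --pt "0.1 0 0" --pt "0.2 0 0" --pt "0.3 0 0" --pt "0.4 0 0" --pt "0.4 0 0" --roll '[0,0,0,0,0]'

```text
time: 19.25
position: [0.5538, 0.1071, 0.021]
tool_rot: [-3.123, 0.338, 0.002]
ft_force: [-3.2, 0.7, 6.3]
grip_width: 0.453
grip_force: 20.0
```

Call:
move_arm --pt "0.1 0 0" --pt "0.2 0 0" --pt "0.3 0 0" --pt "0.4 0 0" --pt "0.4 0 0" --roll '[0,0,0,0,0]'

```text
time: 19.75
position: [0.5548, 0.1069, 0.0209]
tool_rot: [3.123, -0.337, -0.01]
ft_force: [-11.3, 0.8, 11.4]
grip_width: 0.452
grip_force: 20.0
```

Call:
move_arm --pt "-0.1 0 -0.05" --pt "-0.2 0 -0.1" --pt "-0.3 0 -0.1" --pt "-0.3 0 -0.1" --roll '[0,0,0,0]'

```text
time: 20.15
position: [0.555, 0.1069, 0.0214]
tool_rot: [-3.123, 0.338, 0.001]
ft_force: [-2.5, 1.9, -0.1]
grip_width: 0.453
grip_force: 20.0
```

```bash
python3 - <<'E'
from go import *
s,p,R,_=st();print(p,(R.T@s['ft_force']).round(1))
b=grab('scene','s7.png')
cv2.imwrite('pics/c7.png',cv2.resize(b[145:235,255:345],(600,600),interpolation=cv2.INTER_CUBIC)[:,:,::-1])
E
```

```text
[0.5549937  0.1068993  0.02136383] [-2.8 -1.3  0.1]
```

View pics/c7.png

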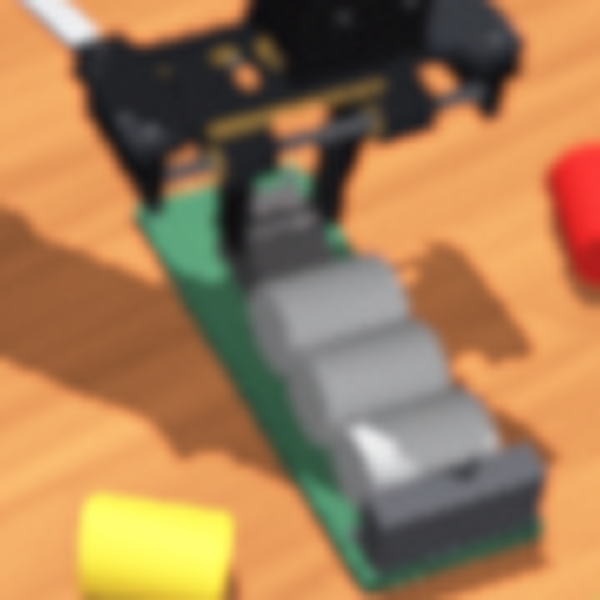

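The chock is at bar_c, but some of that force may have been rubber drag on the plate. I'll repeat the push with the vertical load off.

Call:
move_arm --pt "0.1 0 -0.05" --pt "0.2 0 -0.05" --pt "0.3 0 -0.05" --pt "0.4 0 -0.05" --pt "0.4 0 -0.05" --roll '[0,0,0,0,0]'

```text
time: 20.7
position: [0.5554, 0.1068, 0.0217]
tool_rot: [3.123, -0.337, -0.012]
ft_force: [-11.0, 3.0, 5.9]
grip_width: 0.45
grip_force: 20.0
```

Call:
move_arm --pt "0.1 0 -0.05" --pt "0.2 0 -0.1" --pt "0.3 0 -0.1" --pt "0.3 0 -0.1" --roll '[0,0,0,0]'

```text
time: 21.1
position: [0.5559, 0.1067, 0.0222]
tool_rot: [3.122, -0.337, -0.02]
ft_force: [-14.9, 3.9, 9.3]
grip_width: 0.451
grip_force: 20.0
```

That's firm contact. I'll ease off, settle it flat, release and retract.

Call:
move_arm --pt "-0.2 0 0.05" --pt "-0.4 0 0.1" --pt "-0.55 0 0.15" --pt "-0.55 0 0.15" --pt "-0.55 0 0.15" --roll '[0,0,0,0,0]'

```text
time: 21.6
position: [0.5553, 0.1068, 0.0215]
tool_rot: [3.123, -0.338, -0.005]
ft_force: [-4.9, 2.1, 2.9]
grip_width: 0.451
grip_force: 20.0
```

Call:
move_arm --pt "0 0 0" --pt "0 0 0" --pt "0 0 0" --pt "0 0 0" --roll '[0,0,0,0]' --gripper 6.5

```text
time: 22.0
position: [0.5576, 0.1055, 0.022]
tool_rot: [3.123, -0.34, 0.002]
ft_force: [-0.4, 0.1, 0.1]
grip_width: 0.707
grip_force: 0.0
```

Call:
move_arm --pt "0 0 -1" --pt "0 0 -3" --pt "0 0 -7" --pt "0 0 -12" --pt "-5 15 -14" --pt "-10 20 -14" --pt "-10 25 -14" --pt "-10 25 -14" --pt "-10 25 -14" --roll '[0,0,0,0,0,0,0,0,0]'

```text
time: 22.9
position: [0.4158, -0.101, 0.1618]
tool_rot: [3.123, -0.338, 0.004]
ft_force: [0.2, -1.2, -0.3]
grip_width: 0.749
grip_force: 0.0
```

```bash
python3 - <<'E'
from go import *
a=grab('top','t8.png');b=grab('scene','s8.png')
c=np.zeros((600,800,3),np.uint8)
c[:600,:400]=cv2.resize(a[130:220,195:255],(400,600),interpolation=cv2.INTER_CUBIC)[:,:,::-1]
c[:560,400:]=cv2.resize(b[165:235,275:325],(400,560),interpolation=cv2.INTER_CUBIC)[:,:,::-1]
cv2.imwrite('pics/c8.png',c)
for nm,x,z in(('c toe-edge',27,28),('chock top edge',46,44),('chock back',17+64,44)):pass
E
```

```text
(no output)
```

View pics/c8.png

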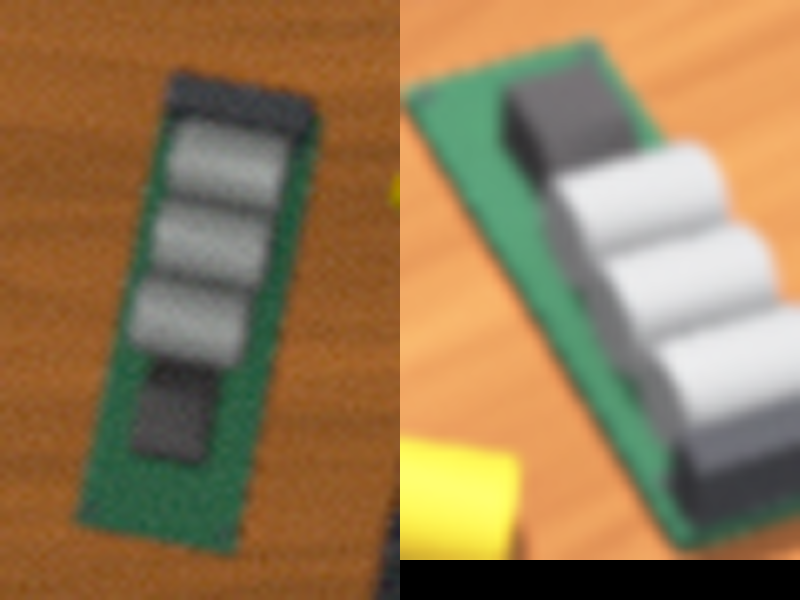

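```bash
python3 - <<'E'
from m import *
from go import O,E1,E2
a=cv2.imread('pics/top0.png')[:,:,::-1];a=cv2.imread('pics/t8.png')[:,:,::-1].copy()
box=(200,135,250,217);u,h=masks(a,box)
m=(h[...,1]<70)&(h[...,2]>85)
P=rectw('top',big(m),box,.034);Q=(P[3]-O);print('row x',(Q@E1*1000).min().round(1),(Q@E1*1000).max().round(1),P[:3])
m=(h[...,2]<85)&(h[...,1]<80);m[:250]=0
c=big(m);P=rectw('top',c,box,.044);Q=P[3]-O;print('chock x',(Q@E1*1000).min().round(1),(Q@E1*1000).max().round(1),'y mid',((Q@E2*1000).min()+(Q@E2*1000).max())/2,P[:3])
print(lines(P[3],167.6))
for k in(130,):
    m2=(h[...,0]>50)&(h[...,0]<95)&(h[...,1]>80)
    r=rectw('top',big(cv2.morphologyEx(m2.astype(np.uint8),cv2.MORPH_CLOSE,np.ones((5,5)))),box,.012);Q=r[3]-O;print('plate y',(Q@E2*1000).min(),(Q@E2*1000).max(),'xmax',(Q@E1*1000).max())
E
```

```text
row x -101.4 30.5 (array([648.4,  88.5]), [132.3, 70.2], 165.4)
chock x 29.9 87.2 y mid 0.46470730684405126 (array([556.7, 105.7]), [56.9, 44.1], 168.9)
{'x-': (-548.9, -0.15, 56), 'x+': (-493.2, -1.1, 56), 'y-': (-243.0, -1.48, 82), 'y+': (-201.9, 1.12, 71)}
plate y -42.65380873625999 42.31427993465691 xmax 125.98611886289576
```

The row length measures 132 mm, which means all three bars touch. The chock looks about 1–2 mm loose, within measurement noise. I'll give it a gentle nudge from behind with the fingers shut to make sure it's snug.

```bash
python3 -c "
from go import *
x,y=rest(110,-.5);to(x,y,.10,-102.4)"
```

```text
slide cm [  4.02 -23.84   6.12] roll -0.01 psi -103.0 q7 -1.59 pos [ 0.4138 -0.1056  0.1618] t 23.0
```

Call:
move_arm --pt "4 -4 0" --pt "4 -9 0" --pt "4 -14 0" --pt "4 -19 2" --pt "4.02 -22.5 4" --pt "4.02 -23.84 6" --pt "4.02 -23.84 6.1" --pt "4.02 -23.84 6.1" --pt "4.02 -23.84 6.1" --roll '[-0.01,-0.01,-0.01,-0.01,-0.01,-0.01,-0.01,-0.01,-0.01]' --gripper 0

```text
time: 23.9
position: [0.5081, 0.1234, 0.1008]
tool_rot: [3.124, -0.327, 0.003]
ft_force: [0.1, -1.1, 0.4]
grip_width: 0.04
grip_force: 0.0
```

```bash
python3 -c "
from go import *
x,y=rest(110,-.5);to(x,y,.022,-102.4);print(monitor.get_state()['grip_width'])"
```

```text
slide cm [-0.04  0.6   7.88] roll 0.008 psi -101.9 q7 -2.13 pos [0.5081 0.1234 0.1008] t 23.9
0.0396830121541325
```

Call:
move_arm --pt "-0.3 0 2.5" --pt "-0.3 0 5" --pt "-0.3 0 7" --pt "-0.3 0 7.7" --pt "-0.3 0 7.7" --pt "-0.3 0 7.7" --roll '[0.008,0.008,0.008,0.008,0.008,0.008]'

```text
time: 24.5
position: [0.5054, 0.1251, 0.024]
tool_rot: [-3.123, 0.337, -0.004]
ft_force: [1.1, 0.4, 0.7]
grip_width: 0.007
grip_force: 0.0
```

```bash
python3 -c "
from go import *
x,y=rest(97,-.5);to(x,y,.024,-102.4);print(monitor.get_state()['ft_force'])"
```

```text
slide cm [ 1.58  0.72 -0.  ] roll 0.001 psi -102.3 q7 -2.18 pos [0.5054 0.1251 0.024 ] t 24.5
[1.12073578 0.38120954 0.66355751]
```

Call:
move_arm --pt "0.2 0.7 0" --pt "0.5 0.7 0" --pt "0.8 0.7 0" --pt "1.0 0.7 0" --pt "1.2 0.7 0" --pt "1.4 0.7 0" --pt "1.5 0.7 0" --pt "1.5 0.7 0" --pt "1.5 0.7 0" --roll '[0.001,0.001,0.001,0.001,0.001,0.001,0.001,0.001,0.001]'

```text
time: 25.4
position: [0.5172, 0.1155, 0.0225]
tool_rot: [3.123, -0.337, -0.0]
ft_force: [0.3, -0.8, -0.3]
grip_width: 0.001
grip_force: 0.0
```

Call:
move_arm --pt "0.1 0 0" --pt "0.2 0 0" --pt "0.3 0 0" --pt "0.4 0 0" --pt "0.4 0 0" --roll '[0,0,0,0,0]'

```text
time: 25.9
position: [0.5214, 0.1145, 0.0226]
tool_rot: [3.123, -0.338, 0.0]
ft_force: [0.1, 0.5, 0.0]
grip_width: 0.002
grip_force: 0.0
```

Call:
move_arm --pt "0.1 0 0" --pt "0.2 0 0" --pt "0.3 0 0" --pt "0.3 0 0" --roll '[0,0,0,0]'

```text
time: 26.3
position: [0.5223, 0.1144, 0.0222]
tool_rot: [3.123, -0.337, -0.006]
ft_force: [-5.9, 1.2, 4.1]
grip_width: 0.008
grip_force: 2.8
```

Call:
move_arm --pt "0.1 0 0" --pt "0.2 0 0" --pt "0.3 0 0" --pt "0.3 0 0" --roll '[0,0,0,0]'

```text
time: 26.7
position: [0.5226, 0.1143, 0.0219]
tool_rot: [3.122, -0.335, -0.014]
ft_force: [-12.6, 1.6, 8.1]
grip_width: 0.008
grip_force: 5.8
```

It's stiff at once and doesn't slide, so the chock is snug. I'll back off, retract and check a last time.

Call:
move_arm --pt "-0.4 0 0" --pt "-0.8 0 0" --pt "-1.3 0 0" --pt "-1.8 0 0" --pt "-1.8 0 -4" --pt "-1.8 0 -9" --pt "-5 10 -14" --pt "-10 20 -14" --pt "-10 25 -14" --pt "-10 25 -14" --pt "-10 25 -14" --pt "-10 25 -14" --roll '[0,0,0,0,0,0,0,0,0,0,0,0]'

```text
time: 27.9
position: [0.3739, -0.1137, 0.1632]
tool_rot: [3.121, -0.346, 0.002]
ft_force: [0.3, 0.0, 0.3]
grip_width: 0.007
grip_force: 0.0
```

```bash
python3 - <<'E'
from go import *
a=grab('top','t9.png');b=grab('scene','s9.png')
c=np.zeros((600,800,3),np.uint8)
c[:600,:400]=cv2.resize(a[130:220,195:255],(400,600),interpolation=cv2.INTER_CUBIC)[:,:,::-1]
c[:560,400:]=cv2.resize(b[150:220,270:320],(400,560),interpolation=cv2.INTER_CUBIC)[:,:,::-1]
cv2.imwrite('pics/c9.png',c)
E
```

```text
(no output)
```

View pics/c9.png

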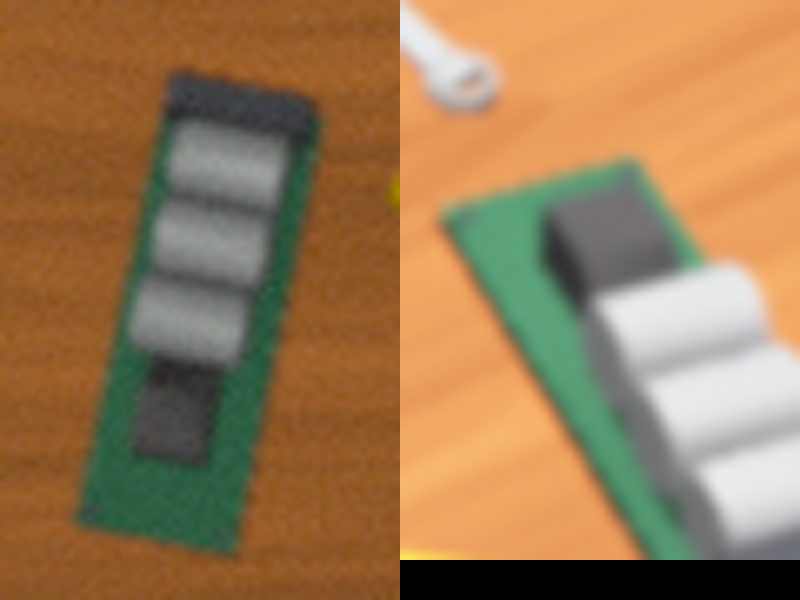

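The picture shows the three bars touching (top crop (228,165), (210,243), (190,320)), with the chock square and snug behind at (174,412) and the arm clear. I'll hand in.

```bash
python3 -c "
from bench import workorder
print(workorder.close_job())"
```

```text
the job is handed in; nothing more can be done
None
```

I handed the job in at about 28 s: the three bars lie touching against the stop, with the chock square and snug behind the last one. Two small offsets remain: by the camera the row sits about 3 mm off the plate's centreline, and the chock about 2 mm from the last bar's centre.

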